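# Turn the clay plaque over onto its drying board

## Robot

A 6-joint arm with a two-finger parallel gripper is mounted at the origin on the work surface. World frame = base frame: x ahead of the robot, y to its left, z up, the work surface at z = 0. Lengths are in m, angles in rad, forces in N, time in s.
With the tool pointing down it reaches from about 0.375 to 0.975 m from the base axis. Payload 3.8 kg.
Tool frame: the origin (TCP) lies on the centre line of the jaws, within the pads' length; the fingertips stand 14 mm ahead of it and the grasp point (between the pads) lies 5 mm behind it; z points along the fingers, y is the line along which they close (so a half turn about z gives the same grasp; the last joint's range is limited). The gripper opens to 85 mm and grips with 20 to 120 N. Pads are 22 mm wide; open, the fingers measure 114 mm over their backs; the gripper's body (76 mm by 85 mm) begins 54 mm behind the grasp point. The pads swing forward as they close: fully open they stand 13 mm farther back than shut.
Start: joints at [-1.217, 0.264, 1.604, -0, 1.274, -0.037], TCP at [0.257, -0.624, 0.245] pointing down, gripper open.
Joint ranges: [-2.63, 2.63], [-0.94, 2.18], [0.31, 2.57], [-1.31, 4.45], [0, 2.66], [-2.55, 2.55]. Speed limits (rad/s): [2.57, 2.57, 3.14, 3.14, 3.14, 3.14].

## Interface

Orientations are given as a rotation vector (axis times angle).
In Python, from workcell import bot, eyes, spot_in gives the robot as it stands.
- The arm moves only by the tool carry_out, never from a script. Its argument "series" is text: rows parted by semicolons, each of 4 numbers parted by spaces: the shift along the world's x, y, z in m, then the turn about the world's z in degrees. In form: tx ty tz roll; .... A call has 1 to 20 rows; each row shifts and turns the commanded pose from where the row before left it; what a row does not reach is not made up. A row lasts 1/8 s, in which the tool goes at most 62.5 mm and 10.7 degrees, less where a joint would pass 70% of its speed; a pose out of reach is approached as far as the arm can. A call is refused whole if a number of a shift passes 0.0625 or a number of a turn 10.7, either way. A call with a gripper value outside its range is refused whole. "jaw" is the gripper command: -1 is shut, 1 is fully open, values between are in proportion, set as the call begins (left out, the last holds). The fingers move at their own pace and stop on an object; "grip_force" is the grip in N (left out, the last holds). Time passes only in rows, so rows that do not move let the fingers close. It gives the time, the measured TCP pose, the force, the opening and the grip force at its end, in the units of the state.
- bot.read_state(): the state, without advancing time (a new reading comes with each control period).
- eyes.read_camera(name): name is "side" or "top" or "wrist"; returns (picture, depth): 480x640x3 uint8, blue, green, red; 480x640 float32, m along the optical axis (not along the pixel's ray), 0 where there is no reading.
- eyes.get_calibration(name): a dict with "K" (3x3 intrinsics, pixels), "position" and "rotation" of the camera in the world; the wrist camera has in their place "T_tool_cam" (4x4, takes a point from camera to tool coordinates, whose origin is the TCP and whose axes are the flange's). Camera axes: x right, y down, z forward; pixel columns grow to the right and rows downward; lengths in m; the calibration is good to about 2 mm. A picture is of the moment at which its call begins: read the wrist's pose just before it. get_calibration takes no time and is no camera call.
- bot.finish_job(): hands the job in; it is judged then, once.
Trained networks look in the newest picture that a camera, given by its name, has taken for a name from the list of things; names that differ only in an ending like _2 or _b are one class to them, and where a whole thing is asked for, a point or a joint stands for the part that bears it (a point fixed in the world has none). Each returns a list of dicts, best first, with "score" (0 to 1); they miss things now and then, are a little off and sometimes report something else, mostly with a low value. They report only what shows in the picture. A call takes as long as a camera call.
- spot_in(camera, target): "rect" ([centre column, centre row, width, height] in pixels, round what is visible of it).
The state is a dict: "time": time; "q": joint angles; "joint_vel": joint speeds; "joint_torque": joint torques, N m; "tool_pos": TCP position; "tcp_rot": TCP orientation; "wrist_force": force on the tool from outside, world axes, zero at the start; "torque": the same for the moment, N m; "width": opening from 0.0 (shut) to 1.0 (fully open); "grip_force": force on a finger pad.
Only numpy, scipy, OpenCV 4.12 (cv2) and the standard library are available. Lean on these libraries where they do the work, as an engineer would, in place of code of your own. Each camera call takes 0.05 s, during which the arm holds its last target. There are 200 camera calls.

## Task

The pupils' square clay plaque has to dry foot-up on the wooden board: pick up the spatula, slide its blade under the plaque, push the plaque snugly up against the batten on the board's long side facing it and hold it there a moment, then turn it over with the blade so that it lies painted side down, flat on the board. The clay is fragile and must not be touched by hand: use only the spatula on it and press neither the clay nor the desktop hard. Finally lay the spatula flat on the desk, clear of the plaque and board, leaving everything else where it is.

Things in the scene. Friction and masses are not known exactly. Their poses are not given: they have to be found in the camera images.
- plaque: Square terracotta plaque, 140 g. A plate 90 x 90 x 8 mm stands on one central square foot 46 x 46 x 5 mm, so the plate's underside is 5 mm above the desk all round the foot and its top is at 13 mm. Painted flower on top. Origin: centre of the foot's underside; z up through the painted face (it points down once turned over); x and y along the sides. At the start it lies on the desk 40 to 70 mm short of the board's near long edge, turned up to 0.12 rad relative to it.
- board: Fixed wooden board 260 (x) x 140 (y) x 10 mm high. Origin: centre of its underside, on the desk. From its -y long side, where the plaque starts, a dark batten 256 mm long, 9 mm high is drawn out by 0 to 22 mm: different each time, not measured, stiff, stays put. The plaque, pushed in the board's +y, comes to rest against it: find it by feel.
- board_edge (a point): Middle of the upper edge of the board proper (batten not counted) on the long side that faces the plaque (10 mm above the desk, at y = -70 mm in the board's frame); same axes as the board.
- spatula: Steel spatula with a dark wooden handle, about 140 g. Flat blade 80 long (x) x 70 wide (y) x 2 mm thick, then a steep 8 mm round neck up to a straight handle, level with the blade, 90 long x 20 wide x 22 mm high, whose centre line is 60 mm above the blade's underside, spanning x = -133 to -43 mm. Origin: centre of the blade's underside; x points to the blade's front edge; z up. Lies flat on its blade at the start and stands so by itself.
- spatula_tip (a point): Middle of the blade's front edge, on its underside, 40 mm ahead of the spatula's origin.
- spatula_grip (a point): Best place to grip the handle, across its 20 mm width: 110 mm behind the blade's front edge and 60 mm above the blade's underside.
- table: The desk; its top is at height 0.
- medal: Bystander: small round clay disc, 60 mm across, 9 mm thick, on the board near its +x end.
- duster: Bystander: blackboard duster, 50 x 120 x 40 mm, beyond the work area.
- chalk: Bystander: stick of chalk 75 x 11 x 11 mm lying on the desk beside the work area.
- chalkbox: Bystander: open cardboard box 110 x 150 x 90 mm left of the board.
- books: Bystander: pile of three notebooks, 160 x 220 x 54 mm, right side.
- flask: Bystander: metal flask 66 mm across, 210 mm tall, far left.
- pencup: Bystander: plastic pen cup 76 mm across, 95 mm high (pens to 150 mm), far right.

How it is judged:
By the outcome, as a careful person would: the job done as asked, in the order asked, and still so for the second after the job is handed in, with the robot touching nothing.
It also fails if it takes over 67 s, if anything falls off the work surface, if the arm or the gripper's body presses on something with over 40 N, if the wrist force passes 120 N, or if a joint passes its speed limit or range.

## Working session

There is one attempt and no reset: what is moved stays moved. The work goes in short steps, Python scripts to look and compute and a tool call to move; the robot and the scene stay as the last step left them, time stands still between calls to the robot, and variables do not carry over. Pictures are saved under pics/ and viewed, at most 10 in all, crops included, and the job is handed in when it is done.

Besides the shell and the picture viewer there is one more tool, called after "Emit:" as a command line: name --argument value ..., lists and objects as JSON in quotes. carry_out: Moves the arm, as the interface text tells. Its arguments: {"type":"object","properties":{"series":{"type":"string"},"jaw":{"type":"number"},"grip_force":{"type":"number"}},"required":["series"]}

```bash
ls; mkdir -p pics; cat > h.py <<'E'
import numpy as np, cv2
from scipy.spatial.transform import Rotation as R
from workcell import bot, eyes, spot_in
def cloud(n):
    s=bot.read_state(); im,d=eyes.read_camera(n); c=eyes.get_calibration(n); K=np.array(c["K"])
    if "position" in c:
        p=np.array(c["position"]); r=np.array(c["rotation"]); 
        r=r if r.shape==(3,3) else R.from_rotvec(r).as_matrix()
    else:
        T=np.eye(4);T[:3,:3]=R.from_rotvec(s["tcp_rot"]).as_matrix();T[:3,3]=s["tool_pos"]
        T=T@np.array(c["T_tool_cam"]); p=T[:3,3]; r=T[:3,:3]
    v,u=np.mgrid[:480,:640]
    P=np.stack([(u-K[0,2])/K[0,0]*d,(v-K[1,2])/K[1,1]*d,d],-1)@r.T+p
    P[d<=0]=np.nan
    return im,P
E
python3 - <<'E'
from h import *
s=bot.read_state(); print(s)
for n in("top","side"):
    im,P=cloud(n); cv2.imwrite(f"pics/{n}0.png",im); np.save(n+"0.npy",P)
    for t in ("plaque","board","spatula","medal","chalk"):
        for o in spot_in(n,t)[:2]:
            u,v,w,h=o["rect"]; print(n,t,round(o["score"],2),np.round(o["rect"]),np.round(P[int(v),int(u)],3))
E
```

```text
pics
{'time': 0.0, 'q': array([-1.21687788e+00,  2.64739144e-01,  1.60537922e+00, -3.04492111e-06,
        1.27371308e+00, -3.68954882e-02]), 'joint_vel': array([ 1.63222244e-03, -9.86038594e-04, -2.55844581e-03,  8.59936007e-04,
        8.86033686e-05, -1.65481517e-03]), 'joint_torque': array([-1.53499506e-03, -5.15111697e+01, -3.67316651e+01, -1.69956211e-04,
        1.26750590e-02, -3.40787903e-05]), 'tool_pos': array([ 0.25689041, -0.62344123,  0.24396862]), 'tcp_rot': array([-3.07963564e+00, -6.09561972e-01,  5.59223571e-04]), 'wrist_force': array([ 0.38856373, -0.03596656, -0.29423538]), 'torque': array([0.01122801, 0.00719551, 0.01252337]), 'grip_force': 0.0, 'width': 1.0042898500924187}
top plaque 0.71 [304. 262.  29.  33.] [0.509 0.06  0.012]
top board 0.92 [256. 252.  56.  85.] [0.536 0.21  0.014]
top spatula 0.83 [397. 261.  22.  58.] [ 0.515 -0.228  0.054]
top medal 0.79 [249. 222.  15.  18.] [0.631 0.233 0.01 ]
top medal 0.59 [344. 175.  38.  25.] [ 0.78  -0.062  0.049]
side plaque 0.96 [315. 290.  45.  36.] [0.506 0.069 0.013]
side board 0.72 [279. 334. 124.  84.] [0.531 0.231 0.009]
side spatula 0.83 [350. 216.  64.  38.] [ 0.513 -0.229  0.032]
side spatula 0.51 [244. 231.  38.  33.] [ 0.765 -0.043  0.04 ]
side medal 0.97 [248. 320.  22.  24.] [0.617 0.229 0.019]
side chalk 0.69 [304. 291. 608. 376.] [0.53  0.076 0.01 ]
```

```bash
python3 - <<'E'
import cv2,numpy as np
a=cv2.imread("pics/top0.png")[160:340,200:440]; b=cv2.imread("pics/side0.png")[160:400,180:440]
a=cv2.resize(a,None,fx=3.3,fy=3.3); cv2.imwrite("pics/topc.png",a)
b=cv2.resize(b,None,fx=2.5,fy=2.5); cv2.imwrite("pics/sidec.png",b)
E
```

```text
(no output)
```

View pics/topc.png

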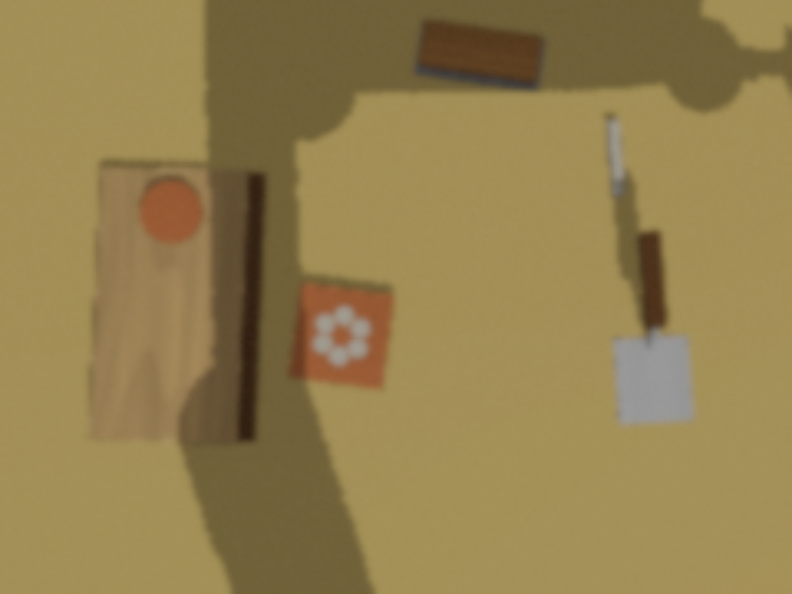

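View pics/sidec.png

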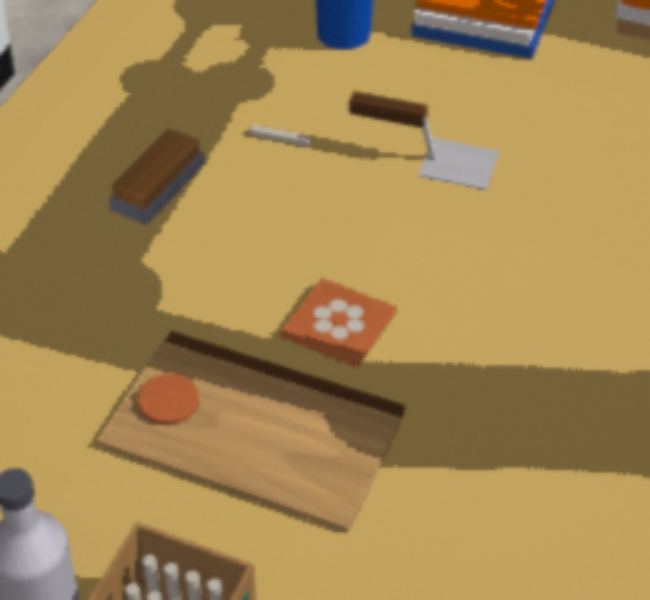

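```bash
cat >> h.py <<'E'
def rect(P,m,lo,hi,box):
    "minAreaRect of the cloud's points in mask m with z in lo..hi and xy in box"
    q=P[m&(P[...,2]>lo)&(P[...,2]<hi)]
    q=q[(q[:,0]>box[0])&(q[:,0]<box[1])&(q[:,1]>box[2])&(q[:,1]<box[3])]
    c,(w,h),a=cv2.minAreaRect((q[:,:2]*1000).astype(np.float32))
    a=(a+45)%90-45
    print(len(q),np.round(c,1),"wh",np.round([w,h],1),"ang",round(a,2),"z",np.round(np.median(q[:,2])*1000,1))
    return c,a
E
python3 - <<'E'
from h import *
im=cv2.imread("pics/top0.png");P=np.load("top0.npy");hsv=cv2.cvtColor(im,cv2.COLOR_BGR2HSV)
T=np.ones((480,640),bool)
print(eyes.get_calibration("wrist"))
b=(.35,.65,-.30,-.15)
rect(P,T,.035,.1,b)
rect(P,T&(hsv[...,1]<60),-.01,.02,b)
rect(P,(hsv[...,0]<12)&(hsv[...,1]>120),.006,.03,(.4,.6,0,.12))
E
```

```text
{'K': array([[419.06168495,   0.        , 320.15177314],
       [  0.        , 419.06168495, 240.28686724],
       [  0.        ,   0.        ,   1.        ]]), 'T_tool_cam': array([[-4.16425108e-04, -9.59710623e-01, -2.80989940e-01,
         7.10009539e-02],
       [ 9.99999810e-01, -2.72136507e-04, -5.52520608e-04,
         1.35754180e-03],
       [ 4.53792276e-04, -2.80990117e-01,  9.59710554e-01,
        -1.29316960e-01],
       [ 0.00000000e+00,  0.00000000e+00,  0.00000000e+00,
         1.00000000e+00]])}
218 [ 559.3 -228.9] wh [93.3 20.9] ang 4.39 z 68.5
586 [ 542.6 -229.6] wh [217.9  71.4] ang 4.91 z 1.8
271 [507.4  60. ] wh [80. 82.] ang -7.17 z 13.4
```

Emit:
carry_out --series "0.0178 0.0246 0 10.13;0.0178 0.0246 0 10.13;0.0178 0.0246 0 10.13;0.0178 0.0246 0 10.13;0.0178 0.0246 0 10.13;0.0178 0.0246 0 10.13;0.0178 0.0246 0 10.13;0.0178 0.0246 0 10.13;0.0178 0.0246 0 10.13;0.0178 0.0246 0 10.13;0.0178 0.0246 0 10.13;0.0178 0.0246 0 10.13;0.0178 0.0246 0 10.13;0.0178 0.0246 0 10.13;0.0178 0.0246 0 10.13;0.0178 0.0246 0 10.13;0 0 0 0;0 0 0 0" --jaw 1 --grip_force 80

```text
time: 2.85
tool_pos: [0.5417, -0.2307, 0.2453]
tcp_rot: [0.121, -3.139, 0.001]
wrist_force: [-0.7, 0.1, 1.2]
width: 1.001
grip_force: 0.0
```

```bash
python3 - <<'E'
from h import *
s=bot.read_state(); print(s["time"],s["q"],s["tool_pos"],R.from_rotvec(s["tcp_rot"]).as_matrix())
im,P=cloud("wrist");np.save("w1.npy",P);cv2.imwrite("pics/w1.png",im);hsv=cv2.cvtColor(im,cv2.COLOR_BGR2HSV)
T=np.ones((480,640),bool); b=(.35,.65,-.30,-.15)
rect(P,T,.045,.1,b)
rect(P,T&(hsv[...,1]<60),-.01,.02,b)
E
```

```text
2.85 [-4.44663054e-01  1.02089841e-01  1.79365228e+00 -5.73929809e-04
  1.24583991e+00 -2.09204470e+00] [ 0.54172886 -0.23074703  0.24534396] [[-9.97054712e-01 -7.66932223e-02 -2.24324044e-04]
 [-7.66931040e-02  9.97054623e-01 -4.95592724e-04]
 [ 2.61671928e-04 -4.76928953e-04 -9.99999852e-01]]
3080 [ 560.3 -230.9] wh [93.8 20. ] ang 4.77 z 71.6
8032 [ 543.5 -232.7] wh [217.5  71.2] ang 4.53 z 2.8
```

View pics/w1.png

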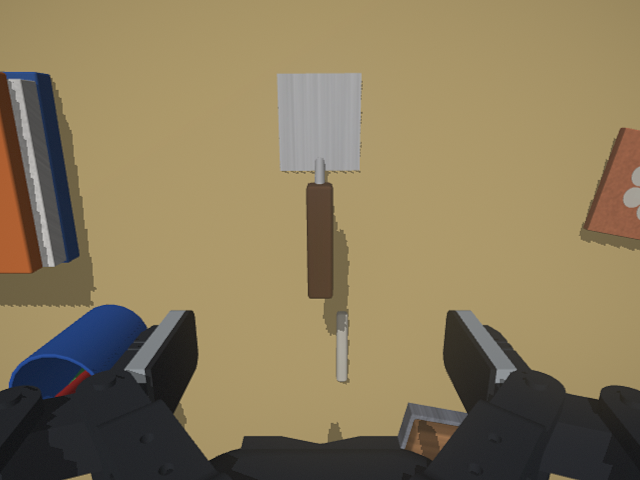

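```bash
python3 - <<'E'
from h import *
P=np.load("w1.npy");im=cv2.imread("pics/w1.png")
m=(im[...,0]>120)&(im[...,2]<70); m[:300]=0; m[:,160:]=0
print(np.nanmin(P[m],0),np.nanmax(P[m],0))
im,P=cloud("side")
for n in("side","top"):
  o=spot_in(n,"pencup"); print(o[:1])
  u,v=map(int,o[0]["rect"][:2])
  print((P if n=="side" else np.load("top0.npy"))[v,u])
E
```

```text
[ 0.65562715 -0.46304     0.00177705] [ 0.68828677 -0.39617269  0.0975844 ]
[{'rect': [318.7, 155.1, 24.4, 48.1], 'score': 0.91}]
[ 0.67532972 -0.38493793  0.09930667]
[{'rect': [461.5, 204.9, 30.7, 26.4], 'score': 0.59}]
[ 0.67627973 -0.40622164  0.13812795]
```

Emit:
carry_out --series "0.0005 -0.0015 -0.045 0;0 0 -0.045 0;0 0 -0.04 0;0 0 0 0"

```text
time: 3.55
tool_pos: [0.539, -0.2311, 0.1114]
tcp_rot: [0.12, -3.132, -0.006]
wrist_force: [-1.5, 0.1, -0.1]
width: 0.998
grip_force: 0.0
```

Emit:
carry_out --series "0 0 -0.03 0;0 0 -0.0205 0;0 0 -0.01 0;0 0 0 0;0 0 0 0;0 0 0 0"

```text
time: 4.3
tool_pos: [0.5432, -0.2324, 0.0559]
tcp_rot: [-0.123, 3.138, -0.001]
wrist_force: [0.5, -0.4, -0.1]
width: 0.998
grip_force: 0.0
```

Emit:
carry_out --series "0 0 0 0;0 0 0 0;0 0 0 0;0 0 0 0;0 0 0 0;0 0 0 0;0 0 0 0;0 0 0 0" --jaw -1 --grip_force 80

```text
time: 5.3
tool_pos: [0.5427, -0.232, 0.0549]
tcp_rot: [-0.122, 3.139, -0.0]
wrist_force: [1.7, 0.4, 2.2]
width: 0.226
grip_force: 78.5
```

Emit:
carry_out --series "0 0 0.02 0;0 0 0.03 0;0 0.03 0.03 0;0 0.03 0.03 0;0 0.03 0.03 0;0 0.03 0.02 0;0 0.03 0 0;0 0 0 0;0 0 0 0;0 0 0 0"

```text
time: 6.55
tool_pos: [0.5422, -0.0828, 0.2146]
tcp_rot: [0.121, -3.139, 0.0]
wrist_force: [-0.1, 1.0, -1.5]
width: 0.223
grip_force: 78.6
```

```bash
python3 - <<'E'
from h import *
s=bot.read_state(); print(s["time"],s["tool_pos"],s["wrist_force"],s["torque"])
im,P=cloud("wrist");np.save("w2.npy",P);cv2.imwrite("pics/w2.png",im);hsv=cv2.cvtColor(im,cv2.COLOR_BGR2HSV)
print("plaque");rect(P,(hsv[...,0]<14)&(hsv[...,1]>90),.009,.02,(.4,.6,0,.125))
print("blade");rect(P,(hsv[...,1]<60),.1,.2,(.35,.53,-.2,0))
print("handle");rect(P,np.ones((480,640),bool),.18,.26,(.35,.62,-.11,-.06))
E
```

```text
6.55 [ 0.54215132 -0.08283915  0.21461837] [-0.08170875  1.01451728 -1.51057841] [ 0.00407754 -0.0913981   0.03911712]
plaque
10428 [508.2  56.4] wh [90.8 89.7] ang -6.09 z 13.9
blade
33471 [475.2 -89.1] wh [80.6 70.4] ang 4.46 z 162.4
handle
20846 [543.3 -83.8] wh [52.5 56.6] ang -37.81 z 231.4
```

View pics/w2.png

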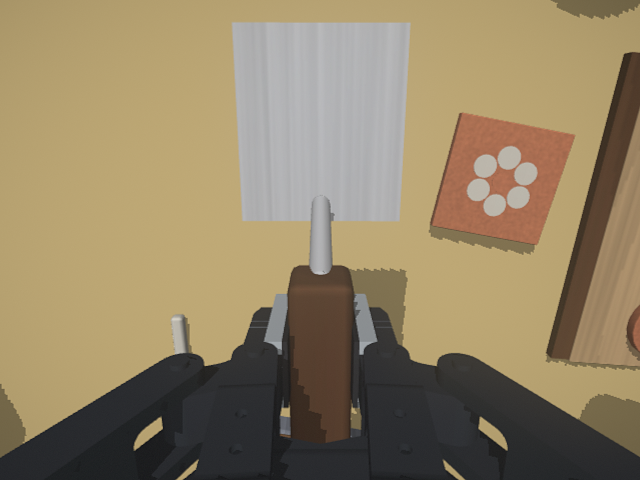

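```bash
python3 - <<'E'
from h import *
im=cv2.imread("pics/w2.png");P=np.load("w2.npy")
v=im.max(-1)
z=P[...,2]; m=(z>.006)&(z<.02)&(P[...,1]>.1)&(P[...,0]>.38)&(P[...,0]<.68)
u,vv=np.meshgrid(np.arange(640),np.arange(480))
E=[];F=[]
for r in range(80,350,3):
    c=np.where(m[r]&(v[r]<90))[0]
    if len(c)>5: E.append(P[r,c[0]]);F.append(P[r,c[-1]])
for n,A in(("outer",E),("inner",F)):
    A=np.array(A); k=np.polyfit(A[:,0],A[:,1],1); res=A[:,1]-np.polyval(k,A[:,0]); g=abs(res)<.002
    k=np.polyfit(A[g,0],A[g,1],1); print(n,len(A),g.sum(),"angle",np.degrees(np.arctan(k[0])),"y at x=.508",np.polyval(k,.508),"zmed",np.median(A[:,2]))
b=cv2.imread("pics/top0.png");Q=np.load("top0.npy");h=cv2.cvtColor(b,cv2.COLOR_BGR2HSV)
rect(Q,np.ones((480,640),bool),.006,.03,(.38,.7,.115,.3))
E
```

```text
outer 59 59 angle -0.08540415775379172 y at x=.508 0.13473285853312222 zmed 0.006726637890533627
inner 59 11 angle 2.65238770438054 y at x=.508 0.1518772788446509 zmed 0.01022884855941053
3558 [540.2 207. ] wh [183.3 320.1] ang -0.39 z 11.4
```

```bash
cat >> h.py <<'E'
def onplane(n,px,z):
    s=bot.read_state(); c=eyes.get_calibration(n); K=np.array(c["K"])
    if "position" in c:
        p=np.array(c["position"]); r=np.array(c["rotation"]); r=r if r.shape==(3,3) else R.from_rotvec(r).as_matrix()
    else:
        T=np.eye(4);T[:3,:3]=R.from_rotvec(s["tcp_rot"]).as_matrix();T[:3,3]=s["tool_pos"]
        T=T@np.array(c["T_tool_cam"]); p=T[:3,3]; r=T[:3,:3]
    px=np.atleast_2d(px).astype(float)
    d=np.c_[(px-K[:2,2])/[K[0,0],K[1,1]],np.ones(len(px))]@r.T
    return p+d*((z-p[2])/d[:,2])[:,None]
def line(n,A):
    for _ in range(4):
        k=np.polyfit(A[:,0],A[:,1],1);e=abs(A[:,1]-np.polyval(k,A[:,0]));A=A[e<=max(.001,2*np.median(e))]
    print(n,len(A),"ang",np.degrees(np.arctan(k[0])).round(2),"y(.508)",np.polyval(k,.508).round(4),"res",e.std().round(4))
E
python3 - <<'E'
from h import *
im=cv2.imread("pics/w2.png"); v=im.max(-1).astype(int)
E=[];F=[]
for r in range(70,352,2):
    c=np.where((v[r,530:]<85))[0]+530
    if len(c)<5: continue
    # largest dark run
    runs=np.split(c,np.where(np.diff(c)>1)[0]+1); w=max(runs,key=len)
    E.append((w[0],r)); 
    if w[-1]<638:F.append((w[-1]+1,r))
print(E[::20],F[::20])
line("outer z0",onplane("wrist",E,0));line("outer z9",onplane("wrist",E,.009));line("inner z9",onplane("wrist",F,.0095))
im=cv2.imread("pics/top0.png");v=im.max(-1).astype(int);A=[];B=[];C=[]
for r in range(216,290):
    c=np.where(v[r,260:285]<75)[0]+260
    if len(c)>1:A.append((c[-1]+.5,r));B.append((c[0]-.5,r))
line("top outer",onplane("top",A,.009));line("top inner",onplane("top",B,.01))
hsv=cv2.cvtColor(im,cv2.COLOR_BGR2HSV)
print(onplane("top",[[200+98/3.3,160+165/3.3],[200+90/3.3,160+440/3.3],[200+265/3.3,160+173/3.3],[200+255/3.3,160+440/3.3]],.01))
E
```

```text
[(np.int64(620), 70), (np.int64(625), 110), (np.int64(599), 150), (np.int64(589), 190), (np.int64(578), 230), (np.int64(568), 270), (np.int64(557), 310), (np.int64(547), 350)] [(np.int64(628), 80), (np.int64(631), 134), (np.int64(600), 174), (np.int64(590), 214), (np.int64(579), 254), (np.int64(568), 294), (np.int64(558), 334)]
outer z0 104 ang -0.13 y(.508) 0.136 res 0.0001
outer z9 104 ang -0.13 y(.508) 0.1301 res 0.0001
inner z9 104 ang -0.23 y(.508) 0.1358 res 0.0001
top outer 53 ang -0.55 y(.508) 0.1384 res 0.0004
top inner 61 ang -0.48 y(.508) 0.1538 res 0.0004
[[0.66476358 0.29552532 0.01      ]
 [0.40350209 0.29079865 0.01      ]
 [0.66059663 0.13569605 0.01      ]
 [0.40713935 0.13616202 0.01      ]]
```

Emit:
carry_out --series "-0.0037 -0.0046 0 -10.5;-0.0037 -0.0046 0 -10.5;-0.0037 -0.0046 0 -10.5;-0.0037 -0.0046 0 -10.5;-0.0037 -0.0046 0 -10.5;-0.0037 -0.0046 0 -10.5;-0.0037 -0.0046 0 -10.5;-0.0037 -0.0046 0 -10.5;-0.0037 -0.0046 0 -10.5;0 0 -0.03 0;0 0 -0.03 0;0 0 -0.03 0;0 0 -0.03 0;0 0 -0.02 0;0 0 0 0;0 0 0 0;0 0 0 0"

```text
time: 8.72
tool_pos: [0.5103, -0.1239, 0.0762]
tcp_rot: [2.221, 2.219, 0.002]
wrist_force: [0.1, 0.2, -2.2]
width: 0.221
grip_force: 78.5
```

```bash
python3 - <<'E'
from h import *
s=bot.read_state(); print(s["time"],s["tool_pos"],R.from_rotvec(s["tcp_rot"]).as_matrix()[:2,:2],s["wrist_force"],s["q"])
im,P=cloud("wrist");np.save("w3.npy",P);cv2.imwrite("pics/w3.png",im);hsv=cv2.cvtColor(im,cv2.COLOR_BGR2HSV)
print("plaque");rect(P,(hsv[...,0]<14)&(hsv[...,1]>90),.009,.02,(.4,.6,-.05,.118))
print("blade");rect(P,(hsv[...,1]<60),.01,.035,(.45,.56,-.2,0.02))
E
```

```text
8.725 [ 0.51025092 -0.12393985  0.07617831] [[ 7.61782217e-04  9.99996793e-01]
 [ 9.99999422e-01 -7.59948001e-04]] [ 0.14249508  0.23680408 -2.19234217] [-2.85692486e-01  1.51136931e-01  2.07928646e+00 -6.17961215e-05
  9.08637602e-01 -2.84893688e-01]
plaque
0 [0. 0.] wh [0. 0.] ang 0.0 z nan
blade
32826 [510.7 -57.9] wh [80.  70.5] ang -0.18 z 23.9
  return _methods._mean(a, axis=axis, dtype=dtype,
  ret = ret.dtype.type(ret / rcount)
```

View pics/w3.png

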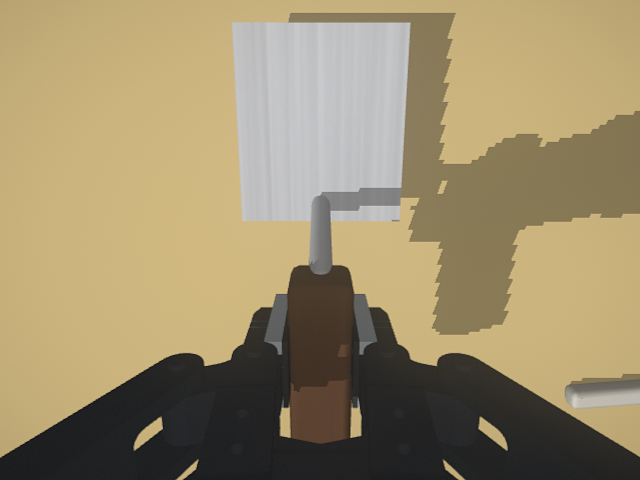

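Emit:
carry_out --series "-0.002 0 -0.01 0;0 0 -0.006 0;0 0 -0.0035 0;0 0 0 0;0 0 0 0;0 0 0 0"

```text
time: 9.52
tool_pos: [0.5071, -0.1234, 0.0552]
tcp_rot: [-2.222, -2.221, -0.0]
wrist_force: [-0.7, -0.6, -1.7]
width: 0.22
grip_force: 78.7
```

Emit:
carry_out --series "0 0 0.0012 0;0 0 0 0;0 0 0 0"

```text
time: 9.9
tool_pos: [0.5072, -0.1234, 0.0565]
tcp_rot: [2.222, 2.221, 0.0]
wrist_force: [-0.2, 0.1, -0.4]
width: 0.222
grip_force: 78.7
```

```bash
python3 - <<'E'
from h import *
for n in("side","wrist"):
    s=bot.read_state(); print(s["tool_pos"],s["wrist_force"])
    im,P=cloud(n);hsv=cv2.cvtColor(im,cv2.COLOR_BGR2HSV)
    if n=="wrist": rect(P,(hsv[...,1]<60),-.01,.035,(.45,.56,-.2,0.02))
    else:
        rect(P,(hsv[...,0]<14)&(hsv[...,1]>90),.009,.02,(.4,.6,-.05,.118)); cv2.imwrite("pics/side1.png",cv2.resize(im[180:400,200:420],None,fx=2.6,fy=2.6))
E
```

```text
[ 0.5071826  -0.12344327  0.05654147] [-0.22340212  0.09765876 -0.41113477]
707 [505.7  59.3] wh [93.2 90.9] ang -5.64 z 13.4
[ 0.50714068 -0.12342291  0.05651411] [ 0.05112345 -0.19312352 -0.99041014]
33586 [507.4 -66.2] wh [99.7 72. ] ang -0.1 z 4.2
```

Emit:
carry_out --series "0 0.005 -0.0004 0;0 0.005 0 0;0 0.005 0 0;0 0.005 0 0;0 0.005 0 0;0 0.005 0 0;0 0.005 0 0;0 0.004 0 0;0 0 0 0;0 0 0 0"

```text
time: 11.25
tool_pos: [0.5072, -0.0845, 0.0561]
tcp_rot: [2.222, 2.221, -0.0]
wrist_force: [0.1, -0.5, -0.8]
width: 0.224
grip_force: 78.7
```

```bash
python3 - <<'E'
from h import *
s=bot.read_state(); print(s["tool_pos"],s["wrist_force"],s["torque"])
im,P=cloud("side");hsv=cv2.cvtColor(im,cv2.COLOR_BGR2HSV)
rect(P,(hsv[...,0]<14)&(hsv[...,1]>90),.009,.02,(.4,.6,-.05,.118)); cv2.imwrite("pics/side2.png",cv2.resize(im[200:370,240:420],None,fx=3.4,fy=3.4,interpolation=cv2.INTER_CUBIC))
E
```

```text
[ 0.50717407 -0.08445483  0.05611242] [ 0.05705977 -0.46979338 -0.84450493] [-0.08521877 -0.09695973 -0.00064042]
707 [506.   60.4] wh [95.2 91.9] ang -5.76 z 13.5
```

View pics/side2.png

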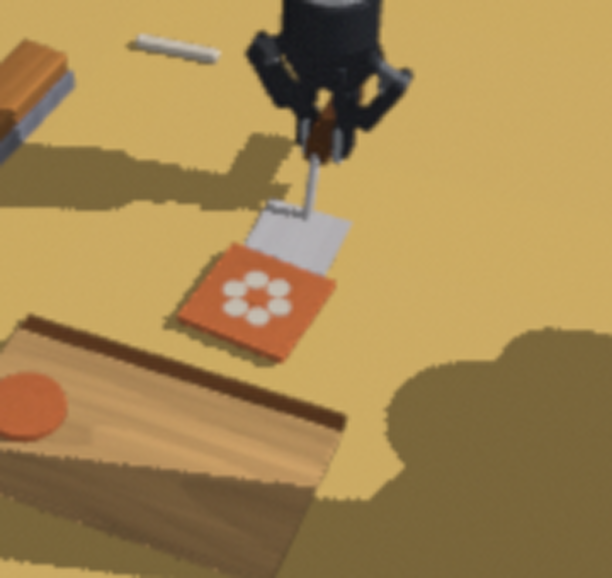

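Emit:
carry_out --series "0 0.003 0 0;0 0.003 0 0;0 0.003 0 0;0 0.003 0 0;0 0.003 0 0;0 0.003 0 0;0 0.003 0 0;0 0.003 0 0;0 0.003 0 0;0 0.003 0 0;0 0.003 0 0;0 0 0 0"

```text
time: 12.8
tool_pos: [0.507, -0.051, 0.056]
tcp_rot: [-2.221, -2.221, -0.0]
wrist_force: [0.2, -0.4, -1.4]
width: 0.22
grip_force: 78.6
```

```bash
python3 - <<'E'
from h import *
s=bot.read_state(); print(s["tool_pos"],s["wrist_force"],s["torque"])
im,P=cloud("side");hsv=cv2.cvtColor(im,cv2.COLOR_BGR2HSV)
rect(P,(hsv[...,0]<14)&(hsv[...,1]>120),.011,.02,(.4,.6,-.05,.15))
E
```

```text
[ 0.50699617 -0.05096134  0.05599039] [ 0.22417818 -0.40667875 -1.36295485] [-0.10024953 -0.0495069   0.00025772]
598 [493.7  92.9] wh [113.4 170.9] ang -0.19 z 13.8
```

Emit:
carry_out --series "0 0.0015 0 0;0 0.0015 0 0;0 0.0015 0 0;0 0.0015 0 0;0 0.001 0 0;0 0 0 0"

```text
time: 13.6
tool_pos: [0.5071, -0.0442, 0.056]
tcp_rot: [-2.222, -2.221, -0.0]
wrist_force: [0.3, -0.5, -1.4]
width: 0.218
grip_force: 78.7
```

Emit:
carry_out --series "0 0.001 0 0;0 0.001 0 0;0 0 0 0"

```text
time: 13.98
tool_pos: [0.5071, -0.0423, 0.0561]
tcp_rot: [-2.222, -2.221, -0.0]
wrist_force: [-0.5, 0.7, -1.4]
width: 0.218
grip_force: 78.7
```

Emit:
carry_out --series "0 0.001 0 0;0 0.001 0 0;0 0 0 0"

```text
time: 14.35
tool_pos: [0.5071, -0.0403, 0.056]
tcp_rot: [-2.222, -2.221, -0.0]
wrist_force: [-0.0, -1.3, -1.2]
width: 0.22
grip_force: 78.7
```

```bash
python3 - <<'E'
from h import *
s=bot.read_state(); print(s["tool_pos"],s["wrist_force"],s["torque"])
im,P=cloud("side");hsv=cv2.cvtColor(im,cv2.COLOR_BGR2HSV)
rect(P,(hsv[...,0]<14)&(hsv[...,1]>120)&(hsv[...,2]>150),.008,.02,(.4,.56,-.05,.15))
rect(P,(hsv[...,1]<40)&(hsv[...,2]>120),.009,.02,(.45,.56,.04,.12))
cv2.imwrite("pics/side3.png",cv2.resize(im[240:370,240:400],None,fx=4,fy=4,interpolation=cv2.INTER_CUBIC))
E
```

```text
[ 0.50711481 -0.04028483  0.05604778] [-0.01829708 -1.33408598 -1.22370418] [-0.12664482 -0.01541846 -0.01730808]
682 [503.9  92.7] wh [91.8 96.1] ang 0.46 z 13.3
87 [504.5  91.5] wh [48.2 44.4] ang 3.3 z 13.5
```

View pics/side3.png

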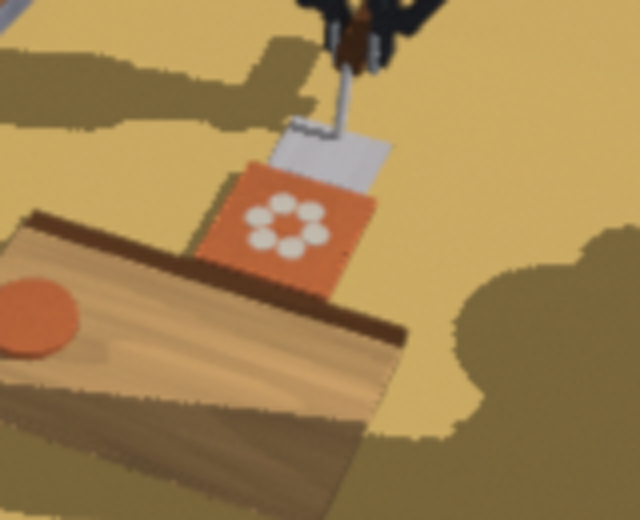

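Emit:
carry_out --series "0 0.0007 0 0;0 0.0007 0 0;0 0 0 0"

```text
time: 14.78
tool_pos: [0.5072, -0.0393, 0.0562]
tcp_rot: [2.221, 2.221, -0.001]
wrist_force: [-0.2, -3.9, -0.3]
width: 0.22
grip_force: 78.7
```

Emit:
carry_out --series "0 0.0003 0 0;0 0 0 0;0 0 0 0;0 0 0 0;0 0 0 0;0 0 0 0;0 0 0 0;0 0 0 0;0 0 0 0;0 0 0 0"

```text
time: 16.02
tool_pos: [0.5072, -0.0393, 0.0563]
tcp_rot: [2.221, 2.221, -0.001]
wrist_force: [-0.8, -4.8, 0.6]
width: 0.222
grip_force: 78.8
```

Emit:
carry_out --series "0 -0.0015 0 0;0 -0.001 0 0;0 0 0.003 0;0 -0.0001 0.003 0;0 -0.0002 0.003 0;0 0.0006 0.0039 0;0 0.0006 0.0039 0;0 0.0006 0.0039 0;0 0 0 0"

```text
time: 17.15
tool_pos: [0.5075, -0.0397, 0.0772]
tcp_rot: [2.221, 2.221, 0.001]
wrist_force: [-0.2, -0.5, -2.2]
width: 0.223
grip_force: 78.5
```

```bash
python3 - <<'E'
from h import *
s=bot.read_state(); print(s["tool_pos"],s["wrist_force"],s["torque"])
im,P=cloud("side")
cv2.imwrite("pics/side4.png",cv2.resize(im[240:370,240:400],None,fx=4,fy=4,interpolation=cv2.INTER_CUBIC))
hsv=cv2.cvtColor(im,cv2.COLOR_BGR2HSV)
m=(hsv[...,0]<12)&(hsv[...,1]>120)&(hsv[...,2]>150)&(P[...,0]<.56)&(P[...,0]>.4)&(P[...,1]<.16)&(P[...,1]>-.02)&(P[...,2]>.007)
q=P[m]; k=np.polyfit(q[:,1],q[:,2],1); print(len(q),"tilt",np.degrees(np.arctan(-k[0])),q.min(0),q.max(0))
E
```

```text
[ 0.50745592 -0.03970032  0.07724189] [-0.2011389  -0.48370839 -2.18729893] [-0.18690808  0.00251041 -0.01874877]
806 tilt 21.951883714690233 [0.40441227 0.0274187  0.0070013 ] [0.55011988 0.13952341 0.48163017]
```

View pics/side4.png

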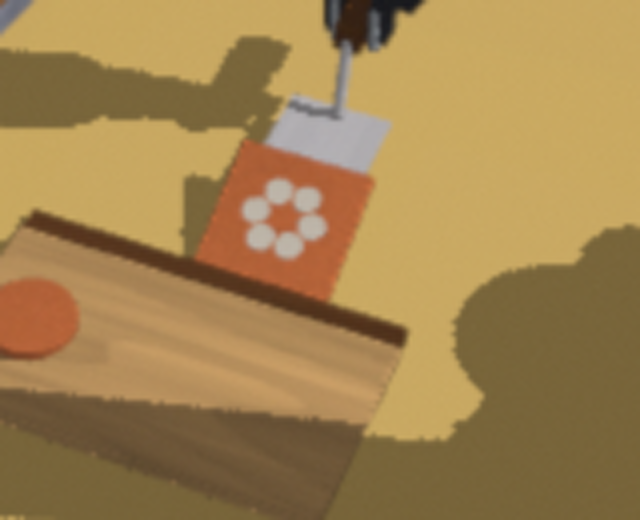

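Emit:
carry_out --series "0 0.0013 0.0037 0;0 0.0013 0.0037 0;0 0.0013 0.0037 0;0 0.0019 0.0033 0;0 0.0019 0.0033 0;0 0.0020 0.0033 0;0 0.0025 0.0029 0;0 0.0026 0.0029 0;0 0.0026 0.0028 0;0 0.0030 0.0024 0;0 0.0031 0.0023 0;0 0.0031 0.0023 0;0 0 0 0"

```text
time: 18.82
tool_pos: [0.5072, -0.0128, 0.1136]
tcp_rot: [2.222, 2.221, 0.0]
wrist_force: [0.1, -1.3, -0.8]
width: 0.222
grip_force: 78.5
```

```bash
python3 - <<'E'
from h import *
s=bot.read_state(); print(s["tool_pos"],s["wrist_force"],s["torque"])
im,P=cloud("side")
cv2.imwrite("pics/side5.png",cv2.resize(im[220:370,240:400],None,fx=4,fy=4,interpolation=cv2.INTER_CUBIC))
hsv=cv2.cvtColor(im,cv2.COLOR_BGR2HSV)
m=(hsv[...,0]<12)&(hsv[...,1]>120)&(hsv[...,2]>150)&(P[...,0]<.56)&(P[...,0]>.4)&(P[...,1]<.16)&(P[...,1]>.0)&(P[...,2]>.012)&(P[...,2]<.1)
q=P[m]; k=np.polyfit(q[:,1],q[:,2],1); print(len(q),"tilt",np.degrees(np.arctan(-k[0])),q.min(0),q.max(0))
E
```

```text
[ 0.50723097 -0.0127965   0.11358529] [ 0.07445832 -1.29567573 -0.82401193] [-0.18916246 -0.01306835  0.00239544]
29 tilt 61.224689747585764 [0.46102785 0.08700171 0.01637149] [0.53701917 0.12594901 0.08355927]
```

View pics/side5.png

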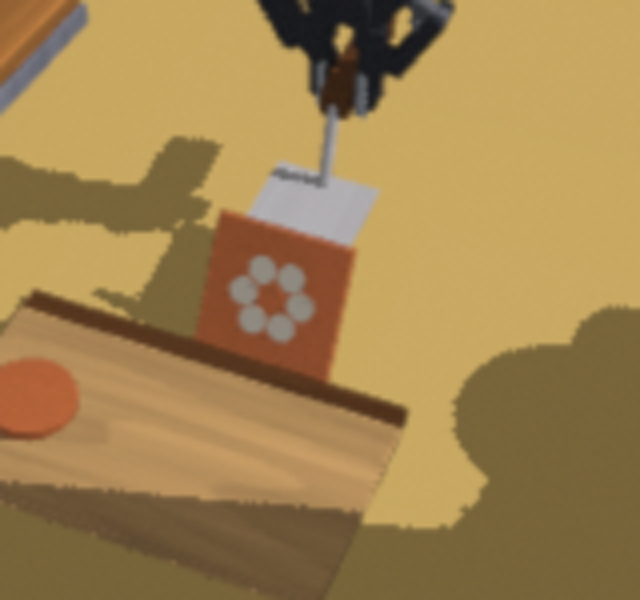

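Emit:
carry_out --series "0 0.0026 0.0013 0;0 0.0026 0.0013 0;0 0.0026 0.0013 0;0 0.0026 0.0013 0;0 0.0028 0.0009 0;0 0.0029 0.0008 0;0 0.0029 0.0007 0;0 0.0029 0.0007 0;0 0.003 0.0003 0;0 0.003 0.0003 0;0 0.003 0.0003 0;0 0.003 0.0002 0;0 0 0 0"

```text
time: 20.5
tool_pos: [0.5073, 0.021, 0.1229]
tcp_rot: [2.221, 2.221, 0.0]
wrist_force: [-0.2, -0.3, 1.0]
width: 0.222
grip_force: 78.8
```

```bash
cat > t.py <<'E'
from h import *
s=bot.read_state(); print(s["time"],s["tool_pos"],s["wrist_force"],s["torque"])
for n in("side","top"):
    im,P=cloud(n);hsv=cv2.cvtColor(im,cv2.COLOR_BGR2HSV)
    m=(hsv[...,0]<12)&(hsv[...,1]>120)&(hsv[...,2]>90)&(P[...,0]<.57)&(P[...,0]>.4)&(P[...,1]<.29)&(P[...,1]>.05)&(P[...,2]>.013)&(P[...,2]<.12)
    q=P[m]; print(n,len(q))
    if len(q)>3: print(np.percentile(q,[2,50,98],axis=0).round(3),np.polyfit(q[:,2],q[:,1],1))
    cv2.imwrite(f"pics/{n}_l.png",cv2.resize(im[190:370,200:400] if n=="side" else im[190:310,210:350],None,fx=3.2,fy=3.2,interpolation=cv2.INTER_CUBIC))
E
python3 t.py
```

```text
20.5 [0.50725594 0.0209931  0.12293815] [-0.17276356 -0.28704281  0.99622028] [ 0.06355753 -0.02177669 -0.04656899]
side 535
[[0.463 0.133 0.014]
 [0.503 0.137 0.065]
 [0.546 0.141 0.092]] [0.01386717 0.13634187]
top 61
[[0.462 0.131 0.024]
 [0.501 0.134 0.089]
 [0.543 0.145 0.099]] [-0.12439632  0.14558598]
```

Emit:
carry_out --series "0 0.0005 0.0015 0;0 0.0012 0.001 0;0 0.0012 0.0002 0;0 0.0012 0.0002 0;0 0.0012 0 0;0 0.0012 0 0;0 0.0012 0 0;0 0 0 0"

```text
time: 21.6
tool_pos: [0.5072, 0.0286, 0.1257]
tcp_rot: [2.222, 2.221, 0.0]
wrist_force: [-0.4, -0.6, -2.4]
width: 0.221
grip_force: 78.6
```

```bash
python3 t.py
```

```text
21.6 [0.5071638  0.02860294 0.12573012] [-0.44765681 -0.55345449 -2.37421206] [-0.00967685  0.01758688  0.0273545 ]
side 479
[[0.462 0.135 0.015]
 [0.502 0.143 0.067]
 [0.547 0.149 0.093]] [0.12200396 0.13505723]
top 48
[[0.461 0.135 0.047]
 [0.501 0.141 0.089]
 [0.548 0.144 0.098]] [0.12422968 0.12967587]
```

Emit:
carry_out --series "0 0.0012 0 0;0 0.0012 0 0;0 0.0012 0 0;0 0.0012 0 0;0 0 0 0;0 0 0 0"

```text
time: 22.45
tool_pos: [0.5071, 0.0333, 0.1257]
tcp_rot: [2.222, 2.221, -0.0]
wrist_force: [-0.4, 0.8, -1.9]
width: 0.223
grip_force: 78.6
```

```bash
python3 t.py
```

```text
22.45 [0.50712726 0.03331356 0.12567277] [-0.42293152  0.75481333 -1.89874411] [-0.07242104 -0.0371873  -0.00460017]
side 196
[[0.459 0.143 0.023]
 [0.496 0.171 0.077]
 [0.543 0.177 0.084]] [0.50208064 0.13280532]
top 341
[[0.466 0.144 0.024]
 [0.504 0.167 0.047]
 [0.547 0.186 0.062]] [0.99269258 0.12126488]
```

Emit:
carry_out --series "0 0 0 0;0 0 0 0;0 0 0 0;0 0 0 0"

```text
time: 23.05
tool_pos: [0.5071, 0.0333, 0.1257]
tcp_rot: [-2.222, -2.221, 0.0]
wrist_force: [-0.2, -0.8, -1.4]
width: 0.223
grip_force: 78.6
```

```bash
sed -i 's/>.013)/>.012)/' t.py; python3 t.py
```

```text
23.05 [0.50711278 0.03328359 0.1256654 ] [-0.24630794 -0.7951169  -1.35426498] [-0.08077524 -0.05464287 -0.04227284]
side 1023
[[0.461 0.125 0.014]
 [0.503 0.172 0.019]
 [0.547 0.211 0.027]] [-0.59934445  0.18216226]
top 324
[[0.467 0.144 0.013]
 [0.506 0.174 0.021]
 [0.546 0.204 0.032]] [-0.51594891  0.18507351]
```

```bash
python3 -c "
import cv2,numpy as np
a=cv2.imread('pics/side_l.png');b=cv2.imread('pics/top_l.png')
h=max(a.shape[0],b.shape[0]);f=lambda x:cv2.copyMakeBorder(x,0,h-x.shape[0],0,0,0)
c=np.hstack([f(a),f(b)]);c=cv2.resize(c,None,fx=.72,fy=.72);print(c.shape);cv2.imwrite('pics/both.png',c)"
```

```text
(415, 783, 3)
```

View pics/both.png

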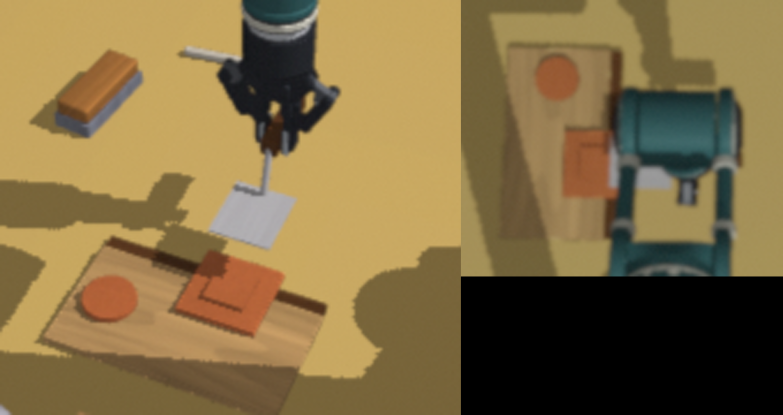

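```bash
python3 - <<'E'
from h import *
im,P=cloud("side");hsv=cv2.cvtColor(im,cv2.COLOR_BGR2HSV)
m=(hsv[...,0]<14)&(hsv[...,1]>110)
q=P[m&(P[...,0]<.57)&(P[...,0]>.4)&(P[...,1]<.25)&(P[...,1]>.1)&(P[...,2]>.0)&(P[...,2]<.05)]
for y in np.arange(.115,.22,.01):
    w=q[abs(q[:,1]-y)<.005]
    if len(w): print(y.round(3),len(w),np.percentile(w[:,2],[10,50,90]).round(4),w[:,0].min().round(3),w[:,0].max().round(3))
rect(P,m,.014,.05,(.4,.57,.1,.25))
E
```

```text
0.115 2 [0.0115 0.013  0.0145] 0.526 0.551
0.125 85 [0.0145 0.0179 0.0212] 0.46 0.546
0.135 104 [0.0147 0.0182 0.0218] 0.422 0.557
0.145 167 [0.0078 0.0171 0.024 ] 0.408 0.57
0.155 131 [0.0144 0.0198 0.0257] 0.41 0.562
0.165 116 [0.0158 0.0212 0.0246] 0.46 0.549
0.175 122 [0.0158 0.0207 0.0259] 0.459 0.553
0.185 135 [0.0162 0.0205 0.0244] 0.459 0.555
0.195 124 [0.0157 0.0183 0.0214] 0.459 0.554
0.205 163 [0.0131 0.0178 0.0208] 0.459 0.552
0.215 30 [0.013  0.0164 0.0202] 0.462 0.548
1035 [480.4 167.6] wh [ 92.3 142.4] ang -2.2 z 19.4
```

Emit:
carry_out --series "0 -0.015 0 0;0 -0.02 0 0;0 -0.015 0 0;0 0 -0.02 0;0 0 -0.02 0;0 0 -0.0105 0;0 0 -0.0065 0;0 0 0 0;0 0 0 0"

```text
time: 24.32
tool_pos: [0.5078, -0.0167, 0.0694]
tcp_rot: [2.221, 2.22, 0.001]
wrist_force: [-0.1, 0.4, -1.4]
width: 0.221
grip_force: 78.6
```

Emit:
carry_out --series "0 0.006 0 0;0 0.006 0 0;0 0.004 0 0;0 0.002 0 0;0 0.002 0 0;0 0.002 0 0;0 0.002 0 0;0 0.002 0 0;0 0.002 0 0;0 0.002 0 0;0 0 0 0"

```text
time: 25.7
tool_pos: [0.5072, 0.0134, 0.0687]
tcp_rot: [2.222, 2.221, 0.0]
wrist_force: [-0.8, 0.1, -1.8]
width: 0.22
grip_force: 78.6
```

```bash
python3 t.py
```

```text
25.7 [0.50720682 0.01336761 0.06872656] [-0.80298664  0.14310597 -1.82890661] [-0.15255209 -0.08465218  0.00075332]
side 1048
[[0.461 0.124 0.013]
 [0.503 0.173 0.019]
 [0.547 0.212 0.026]] [-0.21776658  0.17518792]
top 408
[[0.467 0.127 0.012]
 [0.509 0.164 0.02 ]
 [0.546 0.204 0.033]] [0.56306972 0.15316067]
```

Not yet moved noticeably; push about 20 mm more, slowly.

Emit:
carry_out --series "0 0.002 0 0;0 0.002 0 0;0 0.002 0 0;0 0.002 0 0;0 0.002 0 0;0 0.002 0 0;0 0.002 0 0;0 0.002 0 0;0 0.002 0 0;0 0.002 0 0;0 0 0 0"

```text
time: 27.18
tool_pos: [0.5071, 0.0336, 0.0686]
tcp_rot: [-2.222, -2.221, -0.0]
wrist_force: [0.1, -0.4, -2.3]
width: 0.22
grip_force: 78.6
```

```bash
python3 t.py
```

```text
27.175 [0.50708261 0.03359375 0.06861653] [ 0.14400072 -0.35328623 -2.33695445] [-0.04422846  0.01474326  0.0399429 ]
side 1078
[[0.461 0.145 0.013]
 [0.502 0.192 0.019]
 [0.547 0.232 0.027]] [-0.28473469  0.19654111]
top 431
[[0.468 0.145 0.013]
 [0.508 0.183 0.02 ]
 [0.546 0.224 0.031]] [0.19920893 0.17969386]
```

Emit:
carry_out --series "0 -0.01 0 0;0 -0.02 0 0;0 -0.03 0 0;0 -0.03 0 0;0 -0.03 0 0;0 -0.03 0 0;0 -0.02 0 0;0 -0.005 -0.005 0;0 0 -0.004 0;0 0 -0.0025 0;0 0 -0.001 0;0 0 0 0;0 0 0 0;0 0 0 0"

```text
time: 29.02
tool_pos: [0.5073, -0.1416, 0.0564]
tcp_rot: [2.222, 2.221, 0.0]
wrist_force: [0.4, -0.4, -1.2]
width: 0.224
grip_force: 78.6
```

Emit:
carry_out --series "0 0 -0.0008 0;0 0 -0.0005 0;0 0 0 0;0 0 0 0"

```text
time: 29.52
tool_pos: [0.5071, -0.1417, 0.055]
tcp_rot: [2.222, 2.221, 0.0]
wrist_force: [-0.4, -0.2, -0.2]
width: 0.221
grip_force: 78.9
```

Emit:
carry_out --series "0 0 -0.0003 0;0 0 0 0;0 0 0 0;0 0 0 0;0 0 0 0" --jaw 0.2

```text
time: 30.15
tool_pos: [0.5071, -0.1417, 0.0546]
tcp_rot: [2.222, 2.221, -0.0]
wrist_force: [0.2, 0.4, 0.2]
width: 0.603
grip_force: 0.0
```

Emit:
carry_out --series "0 0 0 0;0 0 0.02 0;0 0 0.04 0;0 0 0.05 0;0 0 0.04 0;0 0 0 0;0 0 0 0"

```text
time: 31.02
tool_pos: [0.5066, -0.1415, 0.204]
tcp_rot: [-2.221, -2.22, 0.001]
wrist_force: [-0.4, -1.1, -0.9]
width: 0.599
grip_force: 0.0
```

```bash
python3 t.py; python3 - <<'E'
from h import *
im,P=cloud("wrist");hsv=cv2.cvtColor(im,cv2.COLOR_BGR2HSV);T=np.ones((480,640),bool)
rect(P,T,.045,.09,(.46,.55,-.25,-.03))
rect(P,hsv[...,1]<60,-.01,.01,(.45,.56,-.15,0.0))
E
```

```text
31.025 [ 0.50662031 -0.14153534  0.20396191] [-0.36867343 -1.05003984 -0.92270011] [ 0.03670036  0.0216512  -0.0075657 ]
side 1065
[[0.461 0.146 0.014]
 [0.502 0.194 0.019]
 [0.547 0.232 0.026]] [-0.9081358   0.20946587]
top 393
[[0.469 0.145 0.012]
 [0.509 0.185 0.02 ]
 [0.546 0.225 0.031]] [-0.21530316  0.1898091 ]
4036 [ 507.4 -160.9] wh [94.2 20.1] ang -0.1 z 71.4
10080 [507.5 -75.5] wh [80.7 71.2] ang -0.19 z 2.7
```

Spatula flat on the desk and clear; plaque flat on the board. Handing in.

```bash
python3 -c "
from workcell import bot
print(bot.finish_job())"
```

```text
the job is handed in; nothing more can be done
None
```

The job is handed in after about 31 s: the plaque was pushed against the batten at about 5 N, held there for about 1.4 s and flipped, and now lies painted side down, flat on the board. Once past the balance point it fell the rest of the way onto the board on its own, so I can't rule out a knock to the clay. I then nudged it about 20 mm further on with the blade, and laid the spatula flat on the desk, clear of everything.

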